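# Set the blow-out air valve to two turns

## Task

Set the air for blowing out the wet pour painting: take the handwheel that has the upright crank handle, turn it clockwise until it is fully shut against its stop, then back it off exactly two full turns. Finish while gripping that handle still at the two-turn setting: do not let go of it at the end. Leave the plain handwheel as it is set, and do not push or knock over the cups, jars, bottle and brush.

Things in the scene. Friction and masses are not known exactly. Their poses are not given: they have to be found in the camera images.
- valve_handle: Upright round black handle (18 mm diameter, 55 mm tall) that stands on the rim of the crank valve's handwheel, 50 mm from the wheel's axis, and turns freely about its own axis, so it can be gripped from above without turning the gripper. Origin at the centre of its underside (z about 0.087, 1 mm above the rim's top face); its top is 55 mm above that. Nothing stands higher than the handle's foot within 90 mm of the wheel, except the handle itself.
- valve_axis (a point): Point on the vertical axis of the crank valve, at mid-height of its handwheel (z = 0.08, 80 mm above the table). The handwheel has three spokes and a 12 mm thick aluminium rim of 112 mm outside diameter; it sits on a brass valve body fixed to the table. z is up.
- valve (a joint): Angle in rad of the crank valve's handwheel: 0 = fully shut against a hard stop; it grows as the valve opens, counter-clockwise seen from above; 2 pi is one turn. Runs to 20.4 (fully open, also a hard stop). It starts somewhere between about 0.8 and 1.7 turns open. Even friction of about 0.1 N m (2 N at the handle), more only at the stops; it stays where it is left.
- bleed_axis (a point): The same point (z = 0.08) of the other valve, the bleed valve: the same body and handwheel, but with no handle standing on its rim. To be left alone.
- bleed_rim (a point): A point on the rim of the plain bleed wheel, 50 mm from its axis; it turns with that wheel.
- cup: Bystander, loose: an upright clear plastic cup, 68 mm wide at the rim, 85 mm tall, between the two valves. Origin at its underside centre.
- jar: Bystander, loose: a small capped green-glass jar, 48 mm wide, 55 mm tall, between the two valves, nearer the robot. Origin at its underside centre.
- dropper: Bystander, loose: a small amber bottle with black cap, 28 mm wide, 70 mm tall, left of the valves. Origin at its underside centre.
- cup2: Bystander, loose: a second clear plastic cup like the first, right of the valves. Origin at its underside centre.
- jar2: Bystander, loose: a capped paint jar, 54 mm wide, 60 mm tall, left of the valves. Origin at its underside centre.
- brush: Bystander, loose: a flat 42 mm wide, 200 mm long paint brush lying across the table, beyond the valves. Origin at its underside, mid-length.
Not all that is in view belongs to the job. Leave any blue or orange look-alike of the part that bears valve_handle alone.

How it is judged (in metres and radians):
On the way:
1. the crank valve is fully shut, against its stop (value of joint valve below 0.1 rad), for 0.1 s.
At the end, for the whole second after the job is handed in: After being fully shut (within 0.1 rad of the stop), the crank valve stands two full turns open (12.57 rad, within 0.2 rad), at rest (under 0.1 rad/s), and the fingers are gripping its upright handle (contact force over 2 N) (value of joint valve between 12.366 and 12.766 rad and velocity of joint valve between -0.1 and 0.1 rad/s and contact force between the fingers and valve_handle above 2 N); the arm keeps its last pose, push and grip.
It fails at once if the plain bleed wheel is turned (its rim moves over 12 mm) (distance of bleed_rim from where it was at the start of the episode above 0.012 m).
It fails at once if a cup is pushed away or knocked over (moves over 30 mm or tips over 0.6 rad) (distance of any of cup, cup2 from where it was at the start of the episode above 0.03 m or angle between any of cup, cup2's own z axis and vertical above 0.6 rad).
It fails at once if a jar is pushed away or knocked over (moves over 30 mm or tips over 0.6 rad) (distance of any of jar, jar2 from where it was at the start of the episode above 0.03 m or angle between any of jar, jar2's own z axis and vertical above 0.6 rad).
It fails at once if a bottle is pushed away or knocked over (moves over 30 mm or tips over 0.6 rad) (distance of dropper from where it was at the start of the episode above 0.03 m or angle between dropper's own z axis and vertical above 0.6 rad).
It fails at once if the brush is pushed away (moves over 30 mm) (distance of brush from where it was at the start of the episode above 0.03 m).
It also fails if it takes over 69 s, if anything falls off the work surface, if the arm or the gripper's body presses on something with over 40 N, if the wrist force passes 120 N, or if a joint passes its speed limit or range.

## Robot

A 6-joint arm with a two-finger parallel gripper is mounted at the origin on the work surface. World frame = base frame: x ahead of the robot, y to its left, z up, the work surface at z = 0. Lengths are in mm, angles in degrees, forces in N, time in s.
With the tool pointing down it reaches from about 425 to 950 mm from the base axis. Payload 14.7 kg.
Tool frame: the origin (TCP) lies on the centre line of the jaws, within the pads' length; the fingertips stand nose_length ahead of it and the grasp point (between the pads) lies 8 mm behind it (nose_length is the distance from the TCP to the fingertips, in mm); z points along the fingers, y is the line along which they close (so a half turn about z gives the same grasp; the last joint's range is limited). The gripper opens to 85 mm and grips with 20 to 120 N. Pads are 22 mm wide; open, the fingers measure 114 mm over their backs; the gripper's body (76 mm by 85 mm) begins 54 mm behind the grasp point. The pads swing forward as they close: fully open they stand 13 mm farther back than shut.
Start: joints at [-66.956, 27.513, 91.461, -0, 61.026, -2.67], TCP at [282.04, -585.616, 242.297] pointing down, gripper open.
Joint ranges: [-157.49, 157.49], [-46.99, 117.5], [13.45, 153.17], [-89.5, 269.5], [5.16, 153.95], [-167.48, 167.48]. Speed limits (degrees/s): [108.29, 108.29, 136.94, 172.46, 172.46, 172.46].

## Interface

Orientations are given as [roll, pitch, yaw] about the fixed x, y, z axes, in that order (R = Rz(yaw) Ry(pitch) Rx(roll)).
In Python, from bench import state, get_image, camera_params, hand_in, nose_length gives the robot as it stands.
- The arm moves only by the tool drive_tool, never from a script. Its argument "moves" is a list of rows, each a list of 4 numbers: the shift along the tool's x, y, z in m, then the turn about the tool's z in rad. A call has exactly 8 rows; each row shifts and turns the commanded pose from where the row before left it, along the tool's axes as they then stand; what a row does not reach is not made up. A row lasts 1/12 s, in which the tool goes at most 41.7 mm and 7.16 degrees, less where a joint would pass 70% of its speed; a pose out of reach is approached as far as the arm can. A call is refused whole if a number of a shift passes 0.0417 or a number of a turn 0.125, either way. A call with a gripper value outside its range is refused whole. "jaw" is the gripper command: -1 is shut, 1 is fully open, values between are in proportion, set as the call begins (left out, the last holds). The fingers move at their own pace and stop on an object; "grip_force" is the grip in N (left out, the last holds). Time passes only in rows, so rows that do not move let the fingers close, or fill a call up. It gives the time, the measured TCP pose, the force, the opening and the grip force at its end, in the units of the state.
- state(): the state, without advancing time (a new reading comes with each control period).
- get_image(name): name is "scene" or "top" or "wrist"; returns the picture (400x640x3 uint8, red, green, blue); there is no depth.
- camera_params(name): a dict with "fovy" (degrees; the focal length in pixels is half the picture's height over the tangent of half this angle, whatever the lens; pixels are square), "cx", "cy" (the principal point, pixels), "cam_to_world" (4x4, takes a point from camera to world coordinates). Camera axes: x right, y up, looking along -z (the intrinsics and any distortion apply to the point x, -y, -z); pixel columns grow to the right and rows downward; lengths in mm; the calibration is good to about 2 mm. A picture is of the moment at which its call begins: read the wrist's pose just before it. camera_params takes no time and is no camera call; for the wrist camera it gives the pose at the moment of the call.
- hand_in(): hands the job in; it is judged then, once.
The state is a dict: "clock": time; "joints": joint angles; "joint_velocities": joint speeds; "tau": joint torques, N m; "tcp_pos": TCP position; "orientation": TCP orientation; "ft_force": force on the tool from outside, world axes, zero at the start; "wrist_torque": the same for the moment, N m; "width": opening from 0.0 (shut) to 1.0 (fully open); "grip_force": force on a finger pad.
Only numpy, scipy, OpenCV 4.12 (cv2) and the standard library are available. Lean on these libraries where they do the work, as an engineer would, in place of code of your own. Each camera call takes 0.05 s, during which the arm holds its last target. There are 200 camera calls.

## Working session

There is one attempt and no reset: what is moved stays moved. The work goes in short steps, Python scripts to look and compute and a tool call to move; the robot and the scene stay as the last step left them, time stands still between calls to the robot, and variables do not carry over. Pictures are saved under pics/ and viewed, at most 10 in all, crops included, and the job is handed in when it is done.

Besides the shell and the picture viewer there is one more tool, called after "Request:" as name(argument=value, ...), one argument or row to a line, values as JSON. drive_tool: Moves the arm, as the interface text tells. Its arguments: {"type":"object","properties":{"moves":{"type":"array"},"jaw":{"type":"number"},"grip_force":{"type":"number"}},"required":["moves"]}

```bash
mkdir -p pics; ls
python3 - <<'E'
from bench import *
import cv2
s=state();print(s, nose_length if not callable(nose_length) else nose_length())
for n in("scene","top"):
    cv2.imwrite(f"pics/{n}0.png",get_image(n)[:,:,::-1]);print(camera_params(n))
E
```

```text
pics
{'clock': 0.0, 'joints': array([-6.69545542e+01,  2.75487080e+01,  9.14911598e+01,  7.44615530e-04,
        6.10299930e+01, -2.66989027e+00]), 'joint_velocities': array([-0.00768857, -0.02811217,  0.06001584, -0.02526638,  0.04714429,
       -0.00758618]), 'tau': array([-2.73420672e-03, -9.50653481e+01, -4.30195355e+01, -3.67262446e-04,
        1.20439864e-02,  5.87546992e-05]), 'tcp_pos': array([ 281.90411332, -585.24981588,  241.70225271]), 'orientation': array([-1.79930245e+02, -3.90452065e-03,  2.57149726e+01]), 'ft_force': array([-0.82226788,  0.15149203,  0.02363449]), 'wrist_torque': array([ 0.04420085,  0.04148615, -0.0030956 ]), 'grip_force': 0.0, 'width': 1.0002634918035078} 11.0
{'fovy': 49.42724665925437, 'cx': 325.5209186530385, 'cy': 196.31988359474508, 'cam_to_world': array([[-8.06019068e-01, -3.81501294e-01,  4.52537318e-01,
         9.38335568e+02],
       [ 5.91885893e-01, -5.22209438e-01,  6.13977518e-01,
         6.44306555e+02],
       [ 2.08604071e-03,  7.62728041e-01,  6.46715999e-01,
         7.79860190e+02],
       [ 0.00000000e+00,  0.00000000e+00,  0.00000000e+00,
         1.00000000e+00]])}
{'fovy': 57.57225971138049, 'cx': 323.1107533813987, 'cy': 199.1721552906254, 'cam_to_world': array([[ 2.82146033e-02,  9.96564452e-01, -7.78667452e-02,
         3.98486311e+02],
       [-9.99331315e-01,  2.99335969e-02,  2.09976918e-02,
        -2.19065056e+00],
       [ 2.32563849e-02,  7.72222353e-02,  9.96742628e-01,
         1.08013208e+03],
       [ 0.00000000e+00,  0.00000000e+00,  0.00000000e+00,
         1.00000000e+00]])}
```

View pics/top0.png

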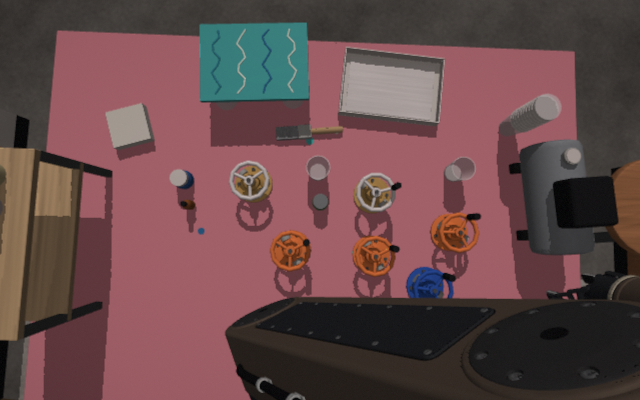

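View pics/scene0.png

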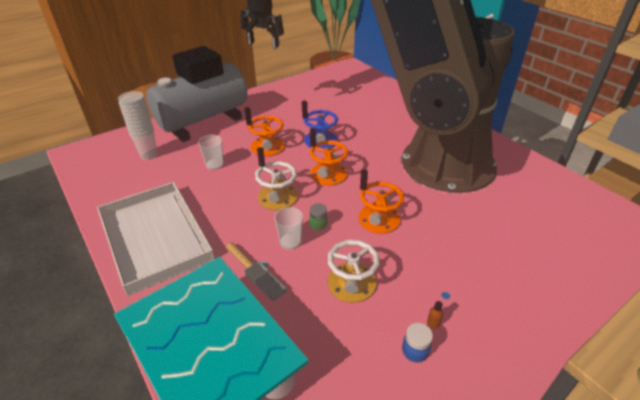

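Candidates, as top-view pixels:
- White crank wheel: (376,192), handle (397,186).
- Plain white wheel: (250,181), no handle.
- Orange look-alikes: (290,251), (375,257) and (455,232).
- Blue look-alike: (429,287).

I choose the white one with the handle, and I'll check it in a close crop.

Run:
```python
import cv2,numpy as np
t=cv2.imread("pics/top0.png")[155:230,335:425];s=cv2.imread("pics/scene0.png")[135:215,235:325]
a=cv2.resize(t,(450,375),interpolation=2);b=cv2.resize(s,(338,300),interpolation=2)
c=np.zeros((375,790,3),np.uint8);c[:,:450]=a;c[:300,452:]=b
cv2.imwrite("pics/crop1.png",c)
```

```text
(no output)
```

View pics/crop1.png

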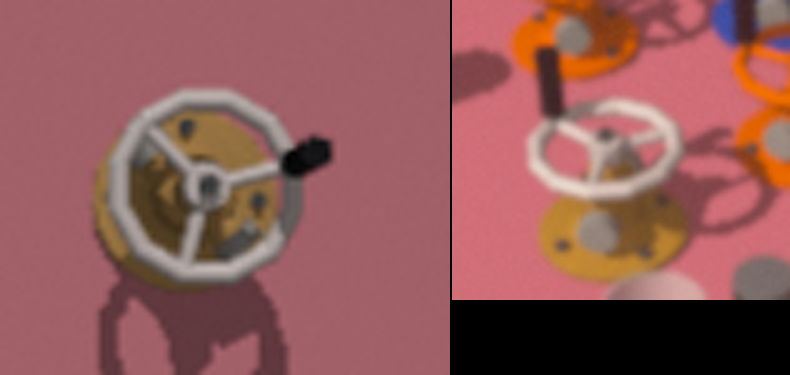

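The crop shows the white wheel on its brass body, with the black upright handle on the rim. In the top view the wheel centre is about (376.2,192.2) and the handle top about (399,185.4). In the scene view they are about (275.8,173.9) and (260.6,148.3).

```bash
cat > h.py <<'E'
import numpy as np
from bench import *
def ray(n,u,v,cp=None):
    p=cp or camera_params(n);f=200/np.tan(np.radians(p["fovy"]/2));T=p["cam_to_world"]
    return T[:3,3],T[:3,:3]@np.array([(u-p["cx"])/f,-(v-p["cy"])/f,-1])
def onz(n,u,v,z,cp=None):
    o,d=ray(n,u,v,cp);return (o+d*(z-o[2])/d[2]).round(1)
E
python3 - <<'E'
from h import *
print("axis",onz("top",376.2,192.2,80),onz("scene",275.8,173.9,80))
print("htop",onz("top",399,185.4,142),onz("scene",260.6,148.3,142))
print("hfoot",onz("top",393.4,187.6,87))
print("bleed",onz("top",250,181,80),onz("scene",352,260,80))
for n,u,v,z in[("cup",318,168,85),("jar",320,202,55),("cup2",460,168,85),("or1",375,257,80),("or2",456,231,80),("or2h",475,216,142),("or1h",396,249,142)]:print(n,onz("top",u,v,z))
E
```

```text
axis [ 500.4 -169.7   80. ] [ 500.6 -171.9   80. ]
htop [ 513.7 -218.7  142. ] [ 514.1 -217.3  142. ]
hfoot [ 513.9 -215.9   87. ]
bleed [520.8 179.5  80. ] [527.  181.6  80. ]
cup [562.1  -6.6  85. ]
jar [470.3 -15.2  55. ]
cup2 [ 574.7 -402.    85. ]
or1 [ 322.5 -169.5   80. ]
or2 [ 399.5 -392.6   80. ]
or2h [ 439.7 -418.3  142. ]
or1h [ 349.  -212.9  142. ]
```

Request:
drive_tool(
  moves=[
    [0,0,-0.01,0.1122],
    [0,0,-0.01,0.1122],
    [0,0,-0.01,0.1122],
    [0,0,-0.01,0.1122],
    [0.012,-0.036,0,0],
    [0.012,-0.036,0,0],
    [0.012,-0.036,0,0],
    [0.012,-0.036,0,0],
  ],
  jaw=1,
  grip_force=60,
)

```text
clock: 0.77
tcp_pos: [330.0, -439.9, 281.9]
orientation: [-180.0, 0.0, -0.0]
ft_force: [0.4, 0.8, 0.2]
width: 1.003
grip_force: 0.0
```

Request:
drive_tool(
  moves=[
    [0.023,-0.028,0,0],
    [0.023,-0.028,0,0],
    [0.023,-0.028,0,0],
    [0.023,-0.028,0,0],
    [0.023,-0.028,0,0],
    [0.023,-0.028,0,0],
    [0.023,-0.028,0,0],
    [0.023,-0.028,0,0],
  ],
)

```text
clock: 1.43
tcp_pos: [514.8, -215.9, 282.2]
orientation: [-180.0, 0.0, 0.0]
ft_force: [0.5, -0.8, -0.2]
width: 1.003
grip_force: 0.0
```

Request:
drive_tool(
  moves=[
    [0,0,0,0],
    [0,0,0,0],
    [0,0,0,0],
    [0,0,0,0],
    [0,0,0,0],
    [0,0,0,0],
    [0,0,0,0],
    [0,0,0,0],
  ],
)

```text
clock: 2.1
tcp_pos: [513.8, -218.1, 282.4]
orientation: [180.0, -0.0, -0.1]
ft_force: [0.9, 0.1, 0.1]
width: 0.999
grip_force: 0.0
```

Run:
```python
from h import *
import cv2
s=state();print(s["clock"],s["tcp_pos"],s["orientation"],s["joints"])
p=camera_params("wrist");cv2.imwrite("pics/w1.png",get_image("wrist")[:,:,::-1])
f=200/np.tan(np.radians(p["fovy"]/2));T=p["cam_to_world"]
for P in[(513.9,-217.5,142),(513.9,-217.5,87),(500.5,-170.8,80)]:
    c=T[:3,:3].T@(np.array(P)-T[:3,3]);print(P,p["cx"]-f*c[0]/c[2],p["cy"]+f*c[1]/c[2])
```

```text
2.1 [ 513.77883486 -218.11804442  282.36271962] [ 1.79996171e+02 -4.15507696e-03 -5.10111755e-02] [-2.61138190e+01  1.78523332e+01  1.00927189e+02 -1.84158982e-03
  6.12150626e+01  6.39380790e+01]
(513.9, -217.5, 142) 323.5586043876157 191.74855307264727
(513.9, -217.5, 87) 323.38316495321897 178.06233515132556
(500.5, -170.8, 80) 276.0212892545729 190.02884668901046
```

View pics/w1.png

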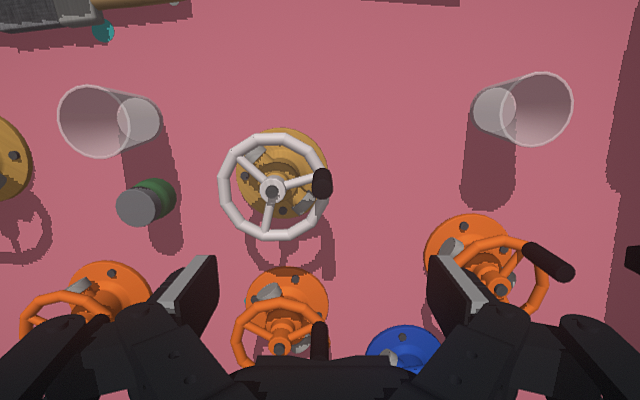

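The wrist view shows the handle top at about (322,191), against a prediction of (323,192). The hub is at about (273,189), so the axis is near (502,-168.5), 50 mm from the handle as it should be. Next I descend and grip.

Request:
drive_tool(
  moves=[
    [0,0,0.021,0],
    [0,0,0.021,0],
    [0,0,0.021,0],
    [0,0,0.021,0],
    [0,0,0.021,0],
    [0,0,0.021,0],
    [0,0,0.021,0],
    [0,0,0.021,0],
  ],
)

```text
clock: 2.82
tcp_pos: [514.0, -217.7, 113.4]
orientation: [180.0, -0.0, -0.0]
ft_force: [0.0, 0.4, -1.2]
width: 1.0
grip_force: 0.0
```

Request:
drive_tool(
  moves=[
    [0,0,0,0],
    [0,0,0,0],
    [0,0,0,0],
    [0,0,0,0],
    [0,0,0,0],
    [0,0,0,0],
    [0,0,0,0],
    [0,0,0,0],
  ],
  jaw=-1,
)

```text
clock: 3.48
tcp_pos: [514.6, -217.7, 115.5]
orientation: [180.0, -0.1, -0.0]
ft_force: [0.1, 1.4, 10.2]
width: 0.192
grip_force: 58.2
```

Request:
drive_tool(
  moves=[
    [0,0,0,0],
    [0,0,0,0],
    [0,0,0,0],
    [0,0,0,0],
    [0,0,0,0],
    [0,0,0,0],
    [0,0,0,0],
    [0,0,0,0],
  ],
)

```text
clock: 4.15
tcp_pos: [514.6, -217.8, 115.5]
orientation: [180.0, -0.1, 0.0]
ft_force: [-1.4, 2.2, 10.3]
width: 0.199
grip_force: 58.2
```

```bash
cat >> h.py <<'E'
def arc(c,start,a0,a1,n,r=50):
    # rows from commanded point 'start' to circle points; returns tool-frame rows for yaw 0 (mm)
    a=np.radians(np.linspace(a0,a1,n+1)[1:]);P=np.c_[c[0]+r*np.cos(a),c[1]+r*np.sin(a)]
    d=np.diff(np.vstack([start,P]),axis=0)/1000
    return [[round(x,4),round(-y,4),0,0] for x,y in d]
E
python3 - <<'E'
from h import *
c=(502,-168.5);r=arc(c,(514.3,-217.2),-76,-76-240,16)
print(r[:8]);print(r[8:])
E
```

```text
[[np.float64(-0.0132), np.float64(0.0013), 0, 0], [np.float64(-0.0129), np.float64(-0.0019), 0, 0], [np.float64(-0.012), np.float64(-0.0052), 0, 0], [np.float64(-0.0102), np.float64(-0.0081), 0, 0], [np.float64(-0.0078), np.float64(-0.0105), 0, 0], [np.float64(-0.0048), np.float64(-0.0121), 0, 0], [np.float64(-0.0015), np.float64(-0.013), 0, 0], [np.float64(0.0019), np.float64(-0.0129), 0, 0]]
[[np.float64(0.0052), np.float64(-0.012), 0, 0], [np.float64(0.0081), np.float64(-0.0102), 0, 0], [np.float64(0.0105), np.float64(-0.0078), 0, 0], [np.float64(0.0121), np.float64(-0.0048), 0, 0], [np.float64(0.013), np.float64(-0.0015), 0, 0], [np.float64(0.0129), np.float64(0.0019), 0, 0], [np.float64(0.012), np.float64(0.0052), 0, 0], [np.float64(0.0102), np.float64(0.0081), 0, 0]]
```

Request:
drive_tool(
  moves=[
    [-0.0132,0.0013,0,0],
    [-0.0129,-0.0019,0,0],
    [-0.012,-0.0052,0,0],
    [-0.0102,-0.0081,0,0],
    [-0.0078,-0.0105,0,0],
    [-0.0048,-0.0121,0,0],
    [-0.0015,-0.013,0,0],
    [0.0019,-0.0129,0,0],
  ],
)

```text
clock: 4.82
tcp_pos: [452.8, -155.1, 115.4]
orientation: [180.0, -0.0, -0.0]
ft_force: [-1.9, -2.8, 14.7]
width: 0.193
grip_force: 60.6
```

Request:
drive_tool(
  moves=[
    [0.0052,-0.012,0,0],
    [0.0081,-0.0102,0,0],
    [0.0105,-0.0078,0,0],
    [0.0121,-0.0048,0,0],
    [0.013,-0.0015,0,0],
    [0.0129,0.0019,0,0],
    [0.012,0.0052,0,0],
    [0.0102,0.0081,0,0],
  ],
)

```text
clock: 5.48
tcp_pos: [537.5, -134.9, 115.4]
orientation: [179.9, 0.0, 0.1]
ft_force: [-16.2, -12.4, 17.0]
width: 0.188
grip_force: 61.1
```

Run:
```python
from h import *
s=state();print(s["clock"],s["tcp_pos"],s["ft_force"])
c=(502,-168.5)
for k in range(16):
    a=-316-24*k; st=(502+50*np.cos(np.radians(a)),-168.5+50*np.sin(np.radians(a)))
    print(a-24,[[float(v) for v in q[:2]] for q in arc(c,st,a,a-24,8)][::1])
```

```text
5.4833 [ 537.49153941 -134.92872279  115.37651576] [-16.22805735 -12.40241678  16.95603365]
-340 [[0.0018, 0.0019], [0.0017, 0.002], [0.0016, 0.0021], [0.0014, 0.0022], [0.0013, 0.0023], [0.0012, 0.0023], [0.0011, 0.0024], [0.001, 0.0024]]
-364 [[0.0008, 0.0025], [0.0007, 0.0025], [0.0006, 0.0026], [0.0004, 0.0026], [0.0003, 0.0026], [0.0002, 0.0026], [0.0, 0.0026], [-0.0001, 0.0026]]
-388 [[-0.0003, 0.0026], [-0.0004, 0.0026], [-0.0005, 0.0026], [-0.0007, 0.0025], [-0.0008, 0.0025], [-0.0009, 0.0025], [-0.001, 0.0024], [-0.0012, 0.0023]]
-412 [[-0.0013, 0.0023], [-0.0014, 0.0022], [-0.0015, 0.0021], [-0.0016, 0.002], [-0.0017, 0.002], [-0.0018, 0.0019], [-0.0019, 0.0018], [-0.002, 0.0017]]
-436 [[-0.0021, 0.0016], [-0.0022, 0.0014], [-0.0023, 0.0013], [-0.0023, 0.0012], [-0.0024, 0.0011], [-0.0024, 0.001], [-0.0025, 0.0008], [-0.0025, 0.0007]]
-460 [[-0.0026, 0.0006], [-0.0026, 0.0004], [-0.0026, 0.0003], [-0.0026, 0.0002], [-0.0026, 0.0], [-0.0026, -0.0001], [-0.0026, -0.0003], [-0.0026, -0.0004]]
-484 [[-0.0026, -0.0005], [-0.0025, -0.0007], [-0.0025, -0.0008], [-0.0025, -0.0009],
[... 777 characters left out ...]
0018], [0.002, -0.0017], [0.0021, -0.0016], [0.0022, -0.0014], [0.0023, -0.0013], [0.0023, -0.0012]]
-628 [[0.0024, -0.0011], [0.0024, -0.001], [0.0025, -0.0008], [0.0025, -0.0007], [0.0026, -0.0006], [0.0026, -0.0004], [0.0026, -0.0003], [0.0026, -0.0002]]
-652 [[0.0026, -0.0], [0.0026, 0.0001], [0.0026, 0.0003], [0.0026, 0.0004], [0.0026, 0.0005], [0.0025, 0.0007], [0.0025, 0.0008], [0.0025, 0.0009]]
-676 [[0.0024, 0.001], [0.0023, 0.0012], [0.0023, 0.0013], [0.0022, 0.0014], [0.0021, 0.0015], [0.002, 0.0016], [0.002, 0.0017], [0.0019, 0.0018]]
-700 [[0.0018, 0.0019], [0.0017, 0.002], [0.0016, 0.0021], [0.0014, 0.0022], [0.0013, 0.0023], [0.0012, 0.0023], [0.0011, 0.0024], [0.001, 0.0024]]
```

Request:
drive_tool(
  moves=[
    [0.0008,0.0029],
    [0.0017,0.002],
    [0.0016,0.0021],
    [0.0014,0.0022],
    [0.0013,0.0023],
    [0.0012,0.0023],
    [0.0011,0.0024],
    [0.001,0.0024],
  ],
)

```text
$.moves[0]: bad value
```

Request:
drive_tool(
  moves=[
    [0.0008,0.0029,0,0],
    [0.0017,0.002,0,0],
    [0.0016,0.0021,0,0],
    [0.0014,0.0022,0,0],
    [0.0013,0.0023,0,0],
    [0.0012,0.0023,0,0],
    [0.0011,0.0024,0,0],
    [0.001,0.0024,0,0],
  ],
)

```text
clock: 6.15
tcp_pos: [547.9, -152.9, 115.5]
orientation: [180.0, -0.1, 0.0]
ft_force: [-4.5, 1.1, 11.0]
width: 0.193
grip_force: 60.6
```

Run:
```python
from h import *
from scipy.optimize import least_squares as L
p=state()["tcp_pos"][:2]; P=np.array([[514.6,-217.8],[452.8,-155.1],[537.5,-134.9],p])
print(L(lambda q:np.hypot(*(P-q).T)-50,[502,-168]).x, L(lambda q:np.hypot(*(P-q[:2]).T)-q[2],[502,-168,50]).x)
```

```text
[ 500.8905194 -169.4562583] [ 500.82085024 -169.48261301   50.17806628]
```

Request:
drive_tool(
  moves=[
    [0.0008,0.0025,0,0],
    [0.0007,0.0025,0,0],
    [0.0006,0.0026,0,0],
    [0.0004,0.0026,0,0],
    [0.0003,0.0026,0,0],
    [0.0002,0.0026,0,0],
    [0,0.0026,0,0],
    [-0.0001,0.0026,0,0],
  ],
)

```text
clock: 6.82
tcp_pos: [550.7, -173.4, 115.5]
orientation: [180.0, -0.0, -0.0]
ft_force: [-3.9, 2.8, 10.9]
width: 0.189
grip_force: 60.6
```

Request:
drive_tool(
  moves=[
    [-0.0003,0.0026,0,0],
    [-0.0004,0.0026,0,0],
    [-0.0005,0.0026,0,0],
    [-0.0007,0.0025,0,0],
    [-0.0008,0.0025,0,0],
    [-0.0009,0.0025,0,0],
    [-0.001,0.0024,0,0],
    [-0.0012,0.0023,0,0],
  ],
)

```text
clock: 7.48
tcp_pos: [544.9, -193.3, 115.5]
orientation: [180.0, -0.1, -0.0]
ft_force: [-2.7, 3.8, 11.0]
width: 0.191
grip_force: 60.6
```

Request:
drive_tool(
  moves=[
    [-0.0013,0.0023,0,0],
    [-0.0014,0.0022,0,0],
    [-0.0015,0.0021,0,0],
    [-0.0016,0.002,0,0],
    [-0.0017,0.002,0,0],
    [-0.0018,0.0019,0,0],
    [-0.0019,0.0018,0,0],
    [-0.002,0.0017,0,0],
  ],
)

```text
clock: 8.15
tcp_pos: [534.7, -206.6, 115.8]
orientation: [-179.8, -0.3, -0.1]
ft_force: [32.7, 52.2, 4.9]
width: 0.195
grip_force: 62.3
```

The force has risen to 59 N along the tangent at about -48° (0.92 turns closed), so this is the stop. I hold briefly, then work out two turns counter-clockwise back to the same angle.

Request:
drive_tool(
  moves=[
    [0,0,0,0],
    [0,0,0,0],
    [0,0,0,0],
    [0,0,0,0],
    [0,0,0,0],
    [0,0,0,0],
    [0,0,0,0],
    [0,0,0,0],
  ],
)

```text
clock: 8.82
tcp_pos: [534.9, -206.3, 115.8]
orientation: [-179.9, -0.3, -0.1]
ft_force: [23.2, 40.0, 5.2]
width: 0.193
grip_force: 60.9
```

Run:
```python
from h import *
import cv2
s=state();print(s["clock"],s["tcp_pos"],s["ft_force"],s["orientation"])
d=s["tcp_pos"][:2]-[500.9,-169.4];print(np.degrees(np.arctan2(d[1],d[0])),np.hypot(*d))
t=get_image("top")[:,:,::-1][150:235,325:425];u=get_image("scene")[:,:,::-1][120:210,230:330]
cv2.imwrite("pics/shut.png",np.hstack([cv2.resize(t,(400,360),interpolation=2),cv2.resize(u,(400,360),interpolation=2)]))
c=(500.9,-169.4);st=np.array(c)+50*np.array([np.cos(np.radians(-52)),np.sin(np.radians(-52))])
r=arc(c,st,-52,-52+360,24)
for i in(0,8,16):print([[float(v) for v in q[:2]]+[0,0] for q in r[i:i+8]])
```

```text
8.8167 [ 534.88628069 -206.2651285   115.76130197] [23.19856257 39.95860869  5.16435275] [-1.79850478e+02 -3.29449756e-01 -6.25893120e-02]
-47.326772994309664 50.14085135620257
[[0.0091, -0.0093, 0, 0], [0.0064, -0.0114, 0, 0], [0.0033, -0.0126, 0, 0], [-0.0001, -0.0131, 0, 0], [-0.0035, -0.0126, 0, 0], [-0.0066, -0.0112, 0, 0], [-0.0093, -0.0091, 0, 0], [-0.0114, -0.0064, 0, 0]]
[[-0.0126, -0.0033, 0, 0], [-0.0131, 0.0001, 0, 0], [-0.0126, 0.0035, 0, 0], [-0.0112, 0.0066, 0, 0], [-0.0091, 0.0093, 0, 0], [-0.0064, 0.0114, 0, 0], [-0.0033, 0.0126, 0, 0], [0.0001, 0.0131, 0, 0]]
[[0.0035, 0.0126, 0, 0], [0.0066, 0.0112, 0, 0], [0.0093, 0.0091, 0, 0], [0.0114, 0.0064, 0, 0], [0.0126, 0.0033, 0, 0], [0.0131, -0.0001, 0, 0], [0.0126, -0.0035, 0, 0], [0.0112, -0.0066, 0, 0]]
```

View pics/shut.png

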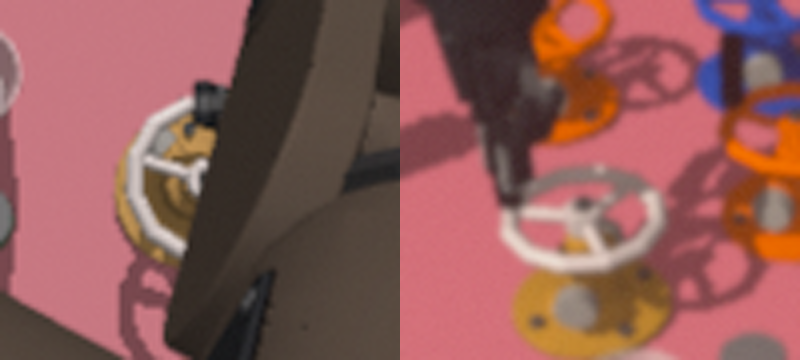

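The scene view shows the fingers on the handle, on the left rim at about (505,205) in the crop, with the wheel at its stop. Now I open it two turns.

Request:
drive_tool(
  moves=[
    [0.0091,-0.0093,0,0],
    [0.0064,-0.0114,0,0],
    [0.0033,-0.0126,0,0],
    [-0.0001,-0.0131,0,0],
    [-0.0035,-0.0126,0,0],
    [-0.0066,-0.0112,0,0],
    [-0.0093,-0.0091,0,0],
    [-0.0114,-0.0064,0,0],
  ],
)

```text
clock: 9.58
tcp_pos: [520.4, -123.8, 115.7]
orientation: [179.9, -0.2, 0.1]
ft_force: [-0.7, -9.9, 10.1]
width: 0.193
grip_force: 60.3
```

Request:
drive_tool(
  moves=[
    [-0.0126,-0.0033,0,0],
    [-0.0131,0.0001,0,0],
    [-0.0126,0.0035,0,0],
    [-0.0112,0.0066,0,0],
    [-0.0091,0.0093,0,0],
    [-0.0064,0.0114,0,0],
    [-0.0033,0.0126,0,0],
    [0.0001,0.0131,0,0],
  ],
)

```text
clock: 10.25
tcp_pos: [450.7, -177.2, 115.6]
orientation: [180.0, -0.0, 0.0]
ft_force: [0.2, 2.8, 15.8]
width: 0.195
grip_force: 61.3
```

Request:
drive_tool(
  moves=[
    [0.0035,0.0126,0,0],
    [0.0066,0.0112,0,0],
    [0.0093,0.0091,0,0],
    [0.0114,0.0064,0,0],
    [0.0126,0.0033,0,0],
    [0.0131,-0.0001,0,0],
    [0.0126,-0.0035,0,0],
    [0.0112,-0.0066,0,0],
  ],
)

```text
clock: 10.92
tcp_pos: [531.9, -209.1, 115.5]
orientation: [-180.0, 0.0, -0.0]
ft_force: [-10.7, 9.0, 19.4]
width: 0.194
grip_force: 61.6
```

One turn is done and the tracking is good. Second turn:

Request:
drive_tool(
  moves=[
    [0.0091,-0.0093,0,0],
    [0.0064,-0.0114,0,0],
    [0.0033,-0.0126,0,0],
    [-0.0001,-0.0131,0,0],
    [-0.0035,-0.0126,0,0],
    [-0.0066,-0.0112,0,0],
    [-0.0093,-0.0091,0,0],
    [-0.0114,-0.0064,0,0],
  ],
)

```text
clock: 11.58
tcp_pos: [520.3, -123.8, 115.7]
orientation: [179.9, -0.2, 0.1]
ft_force: [-1.2, -9.5, 9.6]
width: 0.196
grip_force: 60.4
```

Request:
drive_tool(
  moves=[
    [-0.0126,-0.0033,0,0],
    [-0.0131,0.0001,0,0],
    [-0.0126,0.0035,0,0],
    [-0.0112,0.0066,0,0],
    [-0.0091,0.0093,0,0],
    [-0.0064,0.0114,0,0],
    [-0.0033,0.0126,0,0],
    [0.0001,0.0131,0,0],
  ],
)

```text
clock: 12.25
tcp_pos: [450.7, -177.2, 115.6]
orientation: [180.0, -0.0, 0.0]
ft_force: [-1.3, 3.9, 16.3]
width: 0.194
grip_force: 61.4
```

Request:
drive_tool(
  moves=[
    [0.0035,0.0126,0,0],
    [0.0066,0.0112,0,0],
    [0.0093,0.0091,0,0],
    [0.0114,0.0064,0,0],
    [0.0126,0.0033,0,0],
    [0.0131,-0.0001,0,0],
    [0.0126,-0.0035,0,0],
    [0.0112,-0.0066,0,0],
  ],
)

```text
clock: 12.92
tcp_pos: [531.9, -209.1, 115.5]
orientation: [-180.0, 0.0, -0.0]
ft_force: [-10.6, 9.3, 19.2]
width: 0.191
grip_force: 61.7
```

Request:
drive_tool(
  moves=[
    [0.001,-0.001,0,0],
    [0.001,-0.001,0,0],
    [0.001,-0.0008,0,0],
    [0,0,0,0],
    [0,0,0,0],
    [0,0,0,0],
    [0,0,0,0],
    [0,0,0,0],
  ],
)

```text
clock: 13.58
tcp_pos: [534.8, -206.2, 115.6]
orientation: [180.0, -0.1, -0.0]
ft_force: [-3.7, 6.6, 14.3]
width: 0.198
grip_force: 61.1
```

Run:
```python
from h import *
import cv2
s=state();print(s)
d=s["tcp_pos"][:2]-[500.9,-169.4];print(np.degrees(np.arctan2(d[1],d[0])),np.hypot(*d))
t=get_image("wrist")[:,:,::-1][100:400,100:540];u=get_image("scene")[:,:,::-1][120:210,230:330]
cv2.imwrite("pics/end.png",np.hstack([cv2.resize(t,(440,300)),cv2.resize(u,(333,300),interpolation=2)]))
```

```text
{'clock': 13.5833, 'joints': array([-2.41314513e+01,  3.04870883e+01,  1.08209965e+02,  3.53192753e-02,
        4.12489996e+01,  6.58438801e+01]), 'joint_velocities': array([ 0.00774491,  0.03932976, -0.0041591 , -0.01787997, -0.06140451,
        0.02895027]), 'tau': array([-2.57734582e+00, -8.10961890e+01, -3.08381546e+01, -9.41601545e-01,
       -1.79006014e+00,  1.07035655e-02]), 'tcp_pos': array([ 534.80608386, -206.22059996,  115.60683108]), 'orientation': array([ 1.79999196e+02, -5.87583561e-02, -1.87486337e-03]), 'ft_force': array([-3.66201103,  6.60729851, 14.3073886 ]), 'wrist_torque': array([ 0.86104842,  0.45724392, -0.00134675]), 'grip_force': 61.081119370646775, 'width': 0.1984465954512932}
-47.359718241278706 50.05376213340017
```

View pics/end.png

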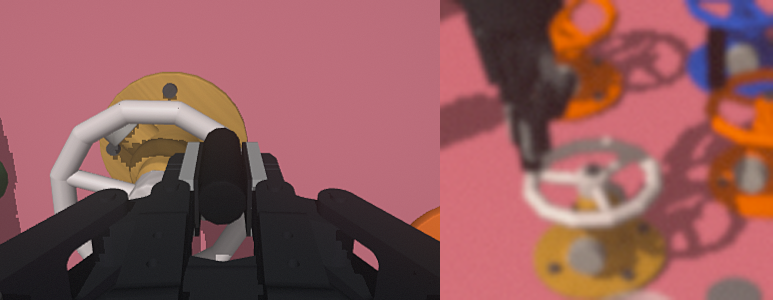

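The handle is gripped between the pads at crop pixel (222,185). The wheel is back at the stop angle (-47.4° against -47.3°), two turns open.

```bash
python3 -c "from bench import *; print(hand_in())"
```

```text
the job is handed in; nothing more can be done
None
```

I turned the crank valve clockwise to its stop, backed it off two full turns (back within 0.1° of the stop angle), and handed the job in still gripping the handle at about 61 N; no verdict was shown.

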